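# Dress the spindles of a fabric abrasion tester and clear the bench

## Task

Get the abrasion tester ready for its next run: slide each of the plain metal sleeves on the bench down over a bare front spindle of its own (any of the three) until it rests fully on the shoulder, guiding it all the way down and not letting it drop, and clear the other parts away, specimen holders (disc with a hub) into the square tray and spanners into the long narrow tray. When all of that is done, press the start button on the machine's control pod fully down and let it go. Leave the stopwatch and the tape roll where they lie.

Things in the scene. Friction and masses are not known exactly. Their poses are not given: they have to be found in the camera images.
- sleeve1: plain metal load sleeve: a thick tube, 54 mm outside diameter, 60 mm tall, with a straight through bore of 25 mm; it stands on end on the bench; origin at the centre of its lower end, z along the bore (up). Mass 0.4 to 0.65 kg. Both ends are alike. May be absent (None)
- sleeve2: plain metal load sleeve: a thick tube, 54 mm outside diameter, 60 mm tall, with a straight through bore of 25 mm; it stands on end on the bench; origin at the centre of its lower end, z along the bore (up). Mass 0.4 to 0.65 kg. Both ends are alike. May be absent (None)
- sleeve3: plain metal load sleeve: a thick tube, 54 mm outside diameter, 60 mm tall, with a straight through bore of 25 mm; it stands on end on the bench; origin at the centre of its lower end, z along the bore (up). Mass 0.4 to 0.65 kg. Both ends are alike. May be absent (None)
- holder1: specimen holder: an aluminium disc 64 mm across and 14 mm thick with a round brass hub 30 mm across standing 26 mm above its middle (40 mm tall in all), to be gripped by the hub; lies on the bench, hub up; origin at the centre of its underside, z up. May be absent (None)
- holder2: specimen holder: an aluminium disc 64 mm across and 14 mm thick with a round brass hub 30 mm across standing 26 mm above its middle (40 mm tall in all), to be gripped by the hub; lies on the bench, hub up; origin at the centre of its underside, z up. May be absent (None)
- holder3: specimen holder: an aluminium disc 64 mm across and 14 mm thick with a round brass hub 30 mm across standing 26 mm above its middle (40 mm tall in all), to be gripped by the hub; lies on the bench, hub up; origin at the centre of its underside, z up. May be absent (None)
- spanner1: flat dark steel spanner lying on the bench, 127.5 mm long along its x axis, 12 mm thick; the handle is 20 mm wide (from x = -62 to +42 mm), the head 32 mm wide (x = +40 to +65 mm); origin on the underside of the handle near its middle. May be absent (None)
- spanner2: flat dark steel spanner lying on the bench, 127.5 mm long along its x axis, 12 mm thick; the handle is 20 mm wide (from x = -62 to +42 mm), the head 32 mm wide (x = +40 to +65 mm); origin on the underside of the handle near its middle. May be absent (None)
- spindle1 (a point): one of the three bare front spindles: centre of its shoulder (top of a brass collar 40 mm across, 12 mm tall, on a 90 mm disc), 132 mm above the bench, z up. The steel shaft stands 75 mm above this point, 22 mm diameter, its top 4 mm tapered to 16 mm. Front spindles are about 130 mm apart. (The two spindles at the back already carry sleeves and cone grips and stay so)
- spindle2 (a point): one of the three bare front spindles: centre of its shoulder (top of a brass collar 40 mm across, 12 mm tall, on a 90 mm disc), 132 mm above the bench, z up. The steel shaft stands 75 mm above this point, 22 mm diameter, its top 4 mm tapered to 16 mm. Front spindles are about 130 mm apart. (The two spindles at the back already carry sleeves and cone grips and stay so)
- spindle3 (a point): one of the three bare front spindles: centre of its shoulder (top of a brass collar 40 mm across, 12 mm tall, on a 90 mm disc), 132 mm above the bench, z up. The steel shaft stands 75 mm above this point, 22 mm diameter, its top 4 mm tapered to 16 mm. Front spindles are about 130 mm apart. (The two spindles at the back already carry sleeves and cone grips and stay so)
- tester: the abrasion tester: a white machine 345 mm deep (x) and 600 mm wide (y) with a blue deck, fixed to the bench; deck top 100 mm above the bench; origin on the bench below the middle front spindle, front edge at x = -75 mm, z up. Stays where it is
- start (a joint): travel of the start button: 0 m when up, 0.006 m fully down; a spring returns it, fully down takes 5 N. It counts as pressed beyond 0.004
- start_top (a point): centre of the top face of the start button: a round aluminium button 32 mm across in a black housing on top of a white control pod (70 x 75 mm, 55 mm tall) that stands on the deck near the front edge at the machine's +y end (x = -35, y = 225 mm in the tester's frame); pressed straight down. (The knob at the other end of the deck is fixed and has no part in this)
- square_tray: square grey tray for the holders, open on top, 190 x 190 mm, walls 40 mm high and 5 mm thick, floor 5 mm, fixed to the bench; origin at the centre of its underside, x and y along its sides
- narrow_tray: long narrow grey tray for the spanners, open on top, 190 mm (x) by 120 mm (y), walls 40 mm high and 5 mm thick, floor 5 mm, fixed to the bench; origin at the centre of its underside
- stopwatch: stopwatch, a black disc 50 mm across and 15 mm thick with a paper face, lying among the parts; leave alone; origin at the centre of its underside
- tape: roll of paper tape lying flat among the parts: a thin-walled ring 54 mm across, 36 mm bore, 18 mm tall; leave alone; origin at the centre of its underside

How it is judged:
By the outcome, as a careful person would: the job done as asked, in the order asked, and still so for the second after the job is handed in, with the robot touching nothing.
Of sleeve1, sleeve2, sleeve3 only 2 to 3 are there at a start; the rules pass over those that are not, and their reading is None.
Of holder1, holder2, holder3 only 2 to 3 are there at a start; the rules pass over those that are not, and their reading is None.
Of spanner1, spanner2 only 1 to 2 are there at a start; the rules pass over those that are not, and their reading is None.
At some moment in a run one of sleeve1, sleeve2, sleeve3, holder1, holder2, holder3, spanner1, spanner2 may be knocked a few centimetres aside while the robot is not near it.
It also fails if it takes over 210 s, if anything falls off the work surface, if the arm or the gripper's body presses on something with over 40 N, if the wrist force passes 120 N, or if a joint passes its speed limit or range.

## Robot

A 6-joint arm with a two-finger parallel gripper is mounted at the origin on the work surface. World frame = base frame: x ahead of the robot, y to its left, z up, the work surface at z = 0. Lengths are in m, angles in rad, forces in N, time in s.
With the tool pointing down it reaches from about 0.375 to 0.975 m from the base axis. Payload 3.8 kg.
Tool frame: the origin (TCP) lies midway between the tips of the shut fingers; the grasp point (between the pads) lies 19 mm behind it; z points along the fingers, y is the line along which they close (so a half turn about z gives the same grasp; the last joint's range is limited). The gripper opens to 88 mm and grips with 3 to 60 N. Pads are 18 mm wide; open, the fingers measure 123 mm over their backs; the gripper's body (75 mm by 187 mm) begins 45 mm behind the grasp point.
Start: joints at [1.249, 0.264, 1.604, -0, 1.274, -0.037], TCP at [0.19, 0.648, 0.239] pointing down, gripper open.
Joint ranges: [-2.63, 2.63], [-0.94, 2.18], [0.31, 2.57], [-1.31, 4.45], [0, 2.66], [-2.55, 2.55]. Speed limits (rad/s): [2.57, 2.57, 3.14, 3.14, 3.14, 3.14].

## Interface

Orientations are given as a rotation vector (axis times angle).
In Python, from cell import manip, inverse_kinematics, cams, order gives the robot as it stands. Calls block until the motion is done:
- manip.move_pose(position, orientation): joint-space move of the TCP to a pose.
- manip.move_linear(position, rate=0.15, rot=None): straight line of the TCP; rot=None keeps the orientation; rate is the mean speed in m/s.
- manip.set_joints(angles): joint-space move.
- manip.set_gripper(opening, force=None): finger opening in m; force is the grip in N (None keeps the last); returns when the fingers have stopped.
- manip.dwell(seconds).
- inverse_kinematics(position, orientation): joint angles nearest the present ones, or None.
- manip.state(): the state.
- cams.capture(name): name is "side" or "top"; returns a dict with "image" (480x640x3 uint8, blue, green, red), "z_map" (480x640 float32, m along the optical axis (not along the pixel's ray), 0 where there is no reading), "intrinsics" (3x3 intrinsics, pixels), "position" and "orientation" of the camera in the world. Camera axes: x right, y down, z forward; pixel columns grow to the right and rows downward; lengths in m; the calibration is good to about 2 mm. A picture is of the moment at which its call begins.
A pose or a line that the arm cannot do raises manip.IKError and nothing moves.
- order.close_job(): hands the job in; it is judged then, once.
The state is a dict: "clock": time; "joint_pos": joint angles; "joint_velocities": joint speeds; "tau": joint torques, N m; "tool_pos": TCP position; "tcp_rot": TCP orientation; "contact_force": force on the tool from outside, world axes, zero at the start; "moment": the same for the moment, N m; "gripper_width": finger opening in m; "grasp_force": force on a finger pad.
Only numpy, scipy, OpenCV 4.12 (cv2) and the standard library are available. Lean on these libraries where they do the work, as an engineer would, in place of code of your own. Each camera call takes 0.05 s, during which the arm holds its last target. There are 200 camera calls.

## Working session

There is one attempt and no reset: what is moved stays moved. The work goes in short steps, each a Python script; the robot and the scene stay as the last script left them, time stands still between calls to the robot, and variables do not carry over. Pictures are saved under pics/ and viewed, at most 14 in all, crops included, and the job is handed in when it is done.

```bash
ls; mkdir -p pics; python3 - <<'E'
from cell import manip, cams
import cv2, numpy as np
for n in ("top","side"):
    c=cams.capture(n); cv2.imwrite(f"pics/{n}0.png",c["image"]); np.savez(f"{n}0.npz",**c)
    print(n,c["intrinsics"].tolist(),c["position"],c["orientation"],(c["z_map"]>0).mean())
print(manip.state())
E
```

```text
pics
top [[622.7630588872529, 0.0, 309.46677211716286], [0.0, 622.7630588872529, 234.41069373575243], [0.0, 0.0, 1.0]] [ 0.43835443 -0.0080854   1.51857095] [-2.19656018  2.15735925 -0.08766121] 0.9958040364583334
side [[434.50848879874343, 0.0, 324.54831541594217], [0.0, 434.50848879874343, 244.31684202699165], [0.0, 0.0, 1.0]] [ 0.08249667 -0.50347211  0.80057422] [-2.22401417  0.83089735 -0.36931283] 0.9960221354166666
{'clock': 0.1, 'joint_pos': array([ 1.24908463e+00,  2.64680153e-01,  1.60522246e+00, -1.32060303e-05,
        1.27372287e+00, -3.69265843e-02]), 'joint_velocities': array([ 2.60378273e-03, -1.78162244e-04, -2.65318386e-03,  7.25236969e-05,
       -1.69067456e-03,  1.82041320e-03]), 'tau': array([ 7.13907866e-04, -5.03613603e+01, -3.58067358e+01,  7.30516389e-02,
        2.33784760e-02, -8.13940096e-05]), 'tool_pos': array([0.18946137, 0.64719404, 0.23751903]), 'tcp_rot': array([-0.44577331, -3.10945023,  0.00314514]), 'contact_force': array([ 0.28386274, -0.46360222, -0.02614096]), 'moment': array([0.03123228, 0.00711953, 0.03781023]), 'grasp_force': 0.0, 'gripper_width': 0.08829569788952339}
```

View pics/top0.png

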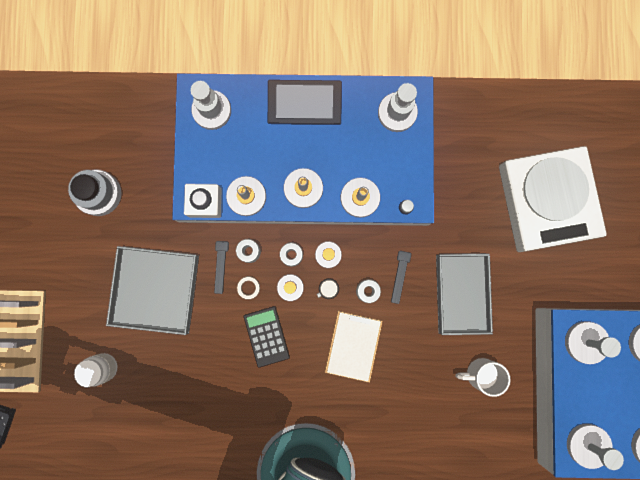

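View pics/side0.png

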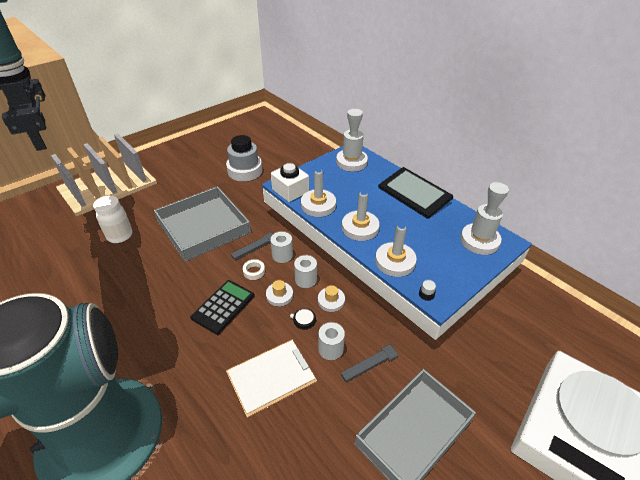

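Top view: sleeves at (247,250), (291,254) and (369,291); holders at (329,254) and (290,287); spanners at (221,267) and (401,277). Tape is at (248,288), stopwatch at (328,289), spindles near (246,195), (303,187) and (361,196), and the button at (201,198). The square tray is on the left and the narrow tray on the right. The side view agrees.

```bash
cat > vis.py <<'E'
import numpy as np, cv2
from scipy.spatial.transform import Rotation as R
def cloud(c):
    K=c["intrinsics"]; z=c["z_map"]; v,u=np.mgrid[:480,:640]
    p=np.dstack([(u-K[0,2])/K[0,0]*z,(v-K[1,2])/K[1,1]*z,z])
    w=p@R.from_rotvec(c["orientation"]).as_matrix().T+c["position"]; w[z==0]=np.nan
    return w
def ray(c,uv,h):
    K=c["intrinsics"]; d=R.from_rotvec(c["orientation"]).as_matrix()@np.array([(uv[0]-K[0,2])/K[0,0],(uv[1]-K[1,2])/K[1,1],1])
    return (c["position"]+d*(h-c["position"][2])/d[2])[:2]
def blobs(c,lo,hi,amin=15,xr=(0.3,0.9),yr=(-.45,.45)):
    """connected regions whose height lies in lo..hi: (pixels, area, mean xyz, centroid px, minAreaRect, hull circle)"""
    w=cloud(c); m=((w[...,2]>lo)&(w[...,2]<hi)&(w[...,0]>xr[0])&(w[...,0]<xr[1])&(w[...,1]>yr[0])&(w[...,1]<yr[1])).astype(np.uint8)
    n,l,s,ce=cv2.connectedComponentsWithStats(m); out=[]
    for i in range(1,n):
        if s[i,4]<amin: continue
        q=w[l==i]; hull=cv2.convexHull(np.argwhere(l==i)[:,::-1].astype(np.int32))
        out.append(dict(n=int(s[i,4]),xyz=q.mean(0),px=ce[i],hull=hull,pts=q))
    return out
E
python3 - <<'E'
from vis import *
for n in("top","side"):
    c={k:v for k,v in np.load(n+"0.npz").items()}
    w=cloud(c); print(n)
    if n=="top": print("bench z",np.nanmedian(w[350:370,200:230,2]), np.nanstd(w[350:370,200:230,2]))
    for name,lo,hi in(("button",.155,.19),("tip",.200,.212),("disc",.115,.125),("sleeve",.054,.066),("hub",.035,.046),("18/15/14/12",.008,.022)):
        for b in blobs(c,lo,hi):
            (cx,cy),(a,bb),t=cv2.minAreaRect(b["pts"][:,:2].astype(np.float32))
            print(name,b["n"],b["xyz"].round(4),b["px"].round(1),"rect",round(cx,4),round(cy,4),round(a,3),round(bb,3),round(t,1))
E
```

```text
top
bench z 0.00011501318259954374 0.0035199991456930637
button 133 [0.8239 0.2203 0.1739] [210.6 109.4] rect 0.8272 0.2218 0.023 0.052 30.3
button 124 [ 0.8243 -0.1917  0.1736] [397.5 112.4] rect 0.8283 -0.194 0.053 0.024 70.6
button 679 [0.6244 0.2364 0.165 ] [201.1 199.6] rect 0.6257 0.2381 0.074 0.07 89.9
button 25 [0.6539 0.0135 0.1733] [302.9 187.4] rect 0.6552 0.0145 0.02 0.006 89.4
button 29 [0.6361 0.1385 0.1719] [245.5 194.6] rect 0.637 0.1396 0.008 0.021 42.6
button 25 [ 0.6358 -0.1122  0.1727] [360.4 196.7] rect 0.6368 -0.1131 0.021 0.008 71.0
tip 37 [0.6617 0.014  0.2048] [302.5 181.4] rect 0.6618 0.0142 0.02 0.019 1.8
tip 41 [0.6408 0.1433 0.2047] [241.7 190.1] rect 0.6422 0.1436 0.021 0.019 2.6
tip 38 [ 0.6425 -0.1155  0.2052] [363.2 191.4] rect 0.6432 -0.1159 0.02 0.021 49.2
disc 1728 [0.858  0.0139 0.1202] [304.8 103. ] rect 0.8568 0.0149 0.169 0.085 89.6
disc 519 [0.8291 0.2232 0.1198] [213.2 113.9] rect 0.8361 0.2262 0.076 0.088 35.8
disc 540 [ 0.831  -0.1934  0.1198] [395.  116.1] rect 0.8374 -0.1969 0.089 0.079 66.5
disc 861 [0.6618 0.0139 0.12  ] [303.1 187.7] r
[... 7042 characters left out ...]
41] [279.1 295. ] rect 0.4367 0.0422 0.06 0.061 53.3
18/15/14/12 351 [ 0.5129 -0.0531  0.0142] [330.8 300.6] rect 0.5173 -0.0485 0.062 0.06 47.1
18/15/14/12 363 [ 0.4344 -0.0507  0.0156] [303.6 317.8] rect 0.4361 -0.0491 0.052 0.049 85.9
18/15/14/12 1567 [ 0.3352 -0.1178  0.0111] [286.8 366.2] rect 0.3312 -0.1181 0.108 0.084 78.5
18/15/14/12 627 [ 0.4688 -0.222   0.0122] [369.8 362.1] rect 0.4671 -0.2238 0.031 0.127 81.7
18/15/14/12 98 [ 0.4188 -0.1569  0.0151] [330.5 354.1] rect 0.4216 -0.1539 0.024 0.052 48.2
18/15/14/12 386 [ 0.4808 -0.3459  0.015 ] [421.1 402. ] rect 0.4586 -0.3309 0.091 0.203 59.6
18/15/14/12 130 [ 0.3352 -0.3593  0.0152] [373.1 460.6] rect 0.335 -0.3585 0.002 0.086 1.5
```

```bash
cat > arm.py <<'E'
from cell import manip, cams, inverse_kinematics
from vis import *
def down(yaw): return (R.from_euler("z",yaw)*R.from_euler("x",np.pi)).as_rotvec()
def st(): return manip.state()
def say(t): s=st(); print(t,round(s["clock"],1),"tcp",s["tool_pos"].round(4),"F",s["contact_force"].round(1),"w",round(s["gripper_width"],4),"g",round(float(s["grasp_force"]),1),flush=True)
def fine(p,rate=.05,rot=None,n=2):
    """line to p, then corrected by the measured offset; returns the command that lands on p"""
    p=np.array(p,float); cmd=p.copy(); manip.move_linear(cmd,rate=rate,rot=rot)
    for _ in range(n):
        manip.dwell(.15); e=p-st()["tool_pos"]
        if np.abs(e).max()<.0004: break
        cmd=cmd+np.clip(e,-.004,.004); manip.move_linear(cmd,rate=.03,rot=rot)
    return cmd
def over(xy,z,yaw=0): manip.move_pose(np.array([*xy,z]),down(yaw))
def pick(xy,z,yaw,opening,force,lift=.26):
    over(xy,z+.09,yaw); manip.set_gripper(opening); fine([*xy,z]); say("at")
    manip.set_gripper(0,force); say("shut"); p=st()["tool_pos"]
    manip.move_linear(np.array([*xy,lift]),rate=.2); say("up"); return p
def see(name="top"): return cams.capture(name)
def sleeves(c,z=.06): return [b for b in blobs(c,z-.006,z+.006,200,(.35,.6),(-.3,.3)) if 230<b["n"]<500]
E
python3 - <<'E'
from arm import *
print([inverse_kinematics(np.array([.5209,.1437,.026]),down(y)) for y in(0,np.pi)])
s=min(sleeves(see()),key=lambda b:-b["xyz"][1])["xyz"]; print(s)
pick(s[:2],.026,0,.07,35)
fine([.6412,.1433,.26],.15); manip.dwell(.3); say("hover")
for n in("top","side"):
    c=see(n); np.savez(n+"1.npz",**c); cv2.imwrite(f"pics/{n}1.png",c["image"])
E
```

```text
[array([ 2.23076738e-01,  2.41535652e-01,  2.06889612e+00, -4.44089210e-16,
        8.31160882e-01,  1.79387307e+00]), array([ 0.22307674,  0.24153565,  2.06889612,  0.        ,  0.83116088,
       -1.34771959])]
[0.52062022 0.14393051 0.06003004]
at 4.9 tcp [0.5208 0.144  0.0262] F [ 0.8 -1.3  0. ] w 0.07 g 0.0
shut 5.3 tcp [0.5206 0.1443 0.0261] F [-0.7  1.8  0.3] w 0.0523 g 34.8
up 6.6 tcp [0.5196 0.1436 0.2582] F [-0.6  0.1 -4.4] w 0.0525 g 34.8
hover 8.7 tcp [0.6413 0.1433 0.2598] F [-0.4 -0.2 -3.7] w 0.0525 g 34.8
```

```bash
python3 - <<'E'
from arm import *
i=cv2.imread("pics/side1.png")[60:260,230:430]; cv2.imwrite("pics/s1c.png",cv2.resize(i,None,fx=3,fy=3,interpolation=cv2.INTER_CUBIC))
E
```

```text
(no output)
```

View pics/s1c.png

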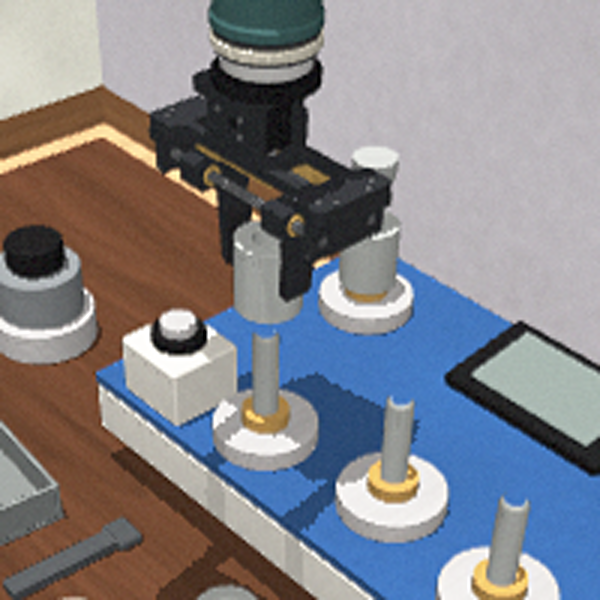

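The sleeve hangs upright over spindle 1, whose tip is at about (265,335) in the crop. I'll lower it under force guard.

```bash
cat >> arm.py <<'E'
def insert(xy,off=.026):
    cmd=fine([*xy,.214+off],.08); manip.dwell(.3); F0=st()["contact_force"].copy(); say("start")
    end=.132+off; tries=0
    while True:
        nxt=cmd.copy(); nxt[2]-=.004 if st()["tool_pos"][2]>end+.006 else .0015
        manip.move_linear(nxt,rate=.035); cmd=nxt
        s=st(); d=s["contact_force"]-F0; z=s["tool_pos"][2]
        if d[2]>9:
            manip.dwell(.15); s=st(); d=s["contact_force"]-F0; z=s["tool_pos"][2]
            say("contact")
            if z<end+.004: return True
            tries+=1
            if tries>8 or d[2]>60: return False
            if d[2]>9: cmd[2]+=.004; manip.move_linear(cmd,rate=.03)
        lat=d[:2]
        if np.hypot(*lat)>4:
            cmd[:2]+=np.clip(lat*.00008,-.0006,.0006)
        if z<end-.003: say("too deep"); return False
def release(w=.07,z=.30):
    manip.set_gripper(w); p=st()["tool_pos"]; say("open"); manip.move_linear([p[0],p[1],z],rate=.2)
E
python3 - <<'E'
from arm import *
ok=insert([.6412,.1433]); print(ok)
E
```

```text
start 9.6 tcp [0.6413 0.1433 0.2403] F [-1.5 -0.1 -3.2] w 0.0521 g 34.8
contact 16.3 tcp [0.6429 0.1454 0.1581] F [-7.7 -0.2 11. ] w 0.0522 g 34.8
True
```

```bash
sed -i 's/^        s=st(); d=s\["contact_force"\]-F0; z=s\["tool_pos"\]\[2\]$/        manip.dwell(.08); s=st(); d=s["contact_force"]-F0; z=s["tool_pos"][2]; print(round(z,3),d.round(1),s["tool_pos"][:2].round(4))/' arm.py
python3 - <<'E'
from arm import *
release(); say("rel")
c=see(); 
for b in blobs(c,.187,.198,60): print("seated?",b["n"],b["xyz"].round(4))
L=[b["xyz"] for b in sleeves(c)]; print(L)
s=max(L,key=lambda b:b[1]) ; print(s)
if .03<s[1]<.06:
    pick(s[:2],.026,0,.07,35)
    print(insert([.662,.014]))
E
```

```text
open 16.8 tcp [0.6423 0.1452 0.1546] F [-0.4  0.1  0.6] w 0.0702 g 0.0
rel 17.7 tcp [0.6416 0.1451 0.2984] F [0.7 0.2 0.1] w 0.0701 g 0.0
seated? 266 [0.8333 0.226  0.192 ]
seated? 263 [ 0.835  -0.1958  0.1922]
seated? 95 [0.6287 0.1539 0.1918]
[array([0.51394638, 0.04082999, 0.06004697]), array([ 0.43076834, -0.14286137,  0.05984036])]
[0.51394638 0.04082999 0.06004697]
at 21.0 tcp [0.5141 0.0408 0.0262] F [-0.1 -0.  -0.3] w 0.07 g 0.0
shut 21.4 tcp [0.5142 0.0412 0.0261] F [0.1 2.2 0.3] w 0.052 g 34.8
up 22.7 tcp [0.5128 0.0407 0.2582] F [-0.9 -0.3 -3.7] w 0.052 g 34.8
start 25.2 tcp [0.662 0.014 0.24 ] F [ 0.4  0.8 -4.5] w 0.0525 g 34.8
0.236 [ 0.2 -0.4 -1.1] [0.6619 0.014 ]
0.232 [-0.7 -1.   0.4] [0.6619 0.014 ]
0.228 [ 1.1  1.3 -0.7] [0.6622 0.0145]
0.224 [ 2.4  4.3 -1.8] [0.6621 0.0146]
0.22 [2.1 4.  0.1] [0.6622 0.0146]
0.216 [ 0.6  3.7 -0.2] [0.6622 0.0147]
0.212 [ 1.5  3.9 -0.2] [0.6622 0.0147]
0.207 [ 1.4  2.  -1.5] [0.6622 0.0147]
0.203 [ 0.7  1.8 -1.2] [0.6622 0.0148]
0.2 [-0.8  0.5 -0.9] [0.6622 0.0148]
0.196 [ 0.3  1.1 -1.2] [0.6622 0.0148]
0.192 [ 0.1  0.8 -0. ] [0.6623 0.0149]
0.188 [-1.2 -0.6 -0.1] [0.6624 0.0149]
0.184 [-0.3 -1.3  0.1] [0.6624 0.0149]
0.18 [-0.8 -0.4 -0.4] [0.6624 0.015 ]
0.176 [-0.6 -0.4 -0. ] [0.6624 0.015 ]
0.172 [ 0.2 -0.7 -0.5] [0.6624 0.015 ]
0.168 [-0.6 -0.1 -0.3] [0.6624 0.015 ]
0.164 [-1.  -0.3  0. ] [0.6624 0.015 ]
0.162 [ 0.1  0.4 -0.7] [0.6625 0.015 ]
0.161 [-1.  -0.9 -0.3] [0.6624 0.015 ]
0.159 [ 0.1 -0.3 -0. ] [0.6624 0.015 ]
0.158 [ 0.3 -0.2  0.3] [0.6627 0.015 ]
0.158 [-4.9 -0.6 10.3] [0.6628 0.015 ]
contact 33.7 tcp [0.6628 0.015  0.1581] F [-3.4  0.6  5.1] w 0.0525 g 34.8
True
```

```bash
python3 - <<'E'
from arm import *
release()
c=see()
L=[b["xyz"] for b in sleeves(c)]; print(L)
s=min(L,key=lambda b:b[1])
pick(s[:2],.026,0,.07,35)
c=see(); np.savez("top2.npz",**c)
ok=insert([.6427,-.1145]); print(ok)
if ok: release(); c=see("side"); cv2.imwrite("pics/side2.png",c["image"]); np.savez("side2.npz",**c)
E
python3 - <<'E'
from vis import *
c={k:v for k,v in np.load("side2.npz").items()}
for b in blobs(c,.186,.198,60): print(b["n"],b["xyz"].round(4))
c={k:v for k,v in np.load("top2.npz").items()}
for y0,y1 in((.22,.5),(-.5,-.28)):
    w=cloud(c); m=(w[...,2]>.035)&(w[...,2]<.045)&(w[...,0]>.31)&(w[...,0]<.55)&(w[...,1]>y0)&(w[...,1]<y1)
    print(cv2.minAreaRect(w[m][:,:2].astype(np.float32)), w[m].max(0), w[m].min(0))
E
```

```text
open 34.1 tcp [0.6625 0.015  0.1563] F [0.7 0.5 0.4] w 0.0699 g 0.0
[array([ 0.43084968, -0.14327699,  0.06014092])]
at 38.6 tcp [ 0.431  -0.1433  0.0262] F [-0.7  0.8 -0.3] w 0.0699 g 0.0
shut 39.0 tcp [ 0.4306 -0.1428  0.026 ] F [-0.5  3.3  2.2] w 0.053 g 35.0
up 40.4 tcp [ 0.4299 -0.143   0.2583] F [-0.2  0.5 -4.4] w 0.053 g 35.0
start 43.7 tcp [ 0.6427 -0.1145  0.24  ] F [-0.3 -0.7 -4. ] w 0.0529 g 35.0
0.236 [ 0.9 -0.2 -0.4] [ 0.6426 -0.1145]
0.232 [-0.1  0.7 -0.2] [ 0.6426 -0.1145]
0.228 [-0.1  0.8  0.1] [ 0.6426 -0.1145]
0.224 [ 0.6  0.4 -0.6] [ 0.6426 -0.1145]
0.22 [-0.3  0.6 -0.1] [ 0.6426 -0.1145]
0.216 [ 0.3  1.1 -0.1] [ 0.6426 -0.1145]
0.212 [ 0.3 -0.  -0. ] [ 0.6426 -0.1145]
0.208 [ 1.1  1.3 -0.4] [ 0.6426 -0.1145]
0.204 [0.1 0.3 0.2] [ 0.6426 -0.1145]
0.2 [-0.1  1.5 -0.2] [ 0.6426 -0.1145]
0.196 [ 0.4  0.6 -0.2] [ 0.6426 -0.1145]
0.192 [0.4 0.  0.6] [ 0.6426 -0.1145]
0.188 [0.3 1.2 0.4] [ 0.6426 -0.1145]
0.184 [ 0.1 -0.6 -0.1] [ 0.6426 -0.1145]
0.18 [-0.4  1.8 -0.2] [ 0.6426 -0.1145]
0.176 [ 0.5  0.3 -0.5] [ 0.6426 -0.1145]
0.172 [-0.1  0.4 -0.2] [ 0.6426 -0.1145]
0.168
[... 234 characters left out ...]
45]
0.158 [-3.3  0.5  9.4] [ 0.643  -0.1146]
contact 52.2 tcp [ 0.6431 -0.1145  0.1581] F [-3.   0.1  5.5] w 0.0528 g 35.0
True
open 52.6 tcp [ 0.6427 -0.1145  0.1562] F [ 0.7  0.3 -0.4] w 0.0699 g 0.0
152 [0.8373 0.2251 0.1916]
231 [0.6415 0.1396 0.1917]
277 [0.6596 0.0105 0.1918]
275 [ 0.8379 -0.202   0.1918]
344 [ 0.6412 -0.1181  0.1917]
((0.4239766597747803, 0.37111011147499084), (0.19204556941986084, 0.1900305151939392), 84.66958618164062) [0.52673185 0.47305812 0.044969  ] [0.32183777 0.26726042 0.03505473]
((0.4382742941379547, -0.4077974259853363), (0.2082773596048355, 0.1916847676038742), 2.1315557956695557) [ 0.54590571 -0.30968993  0.04495973] [ 0.33316783 -0.49970018  0.03500787]
```

View pics/side2.png

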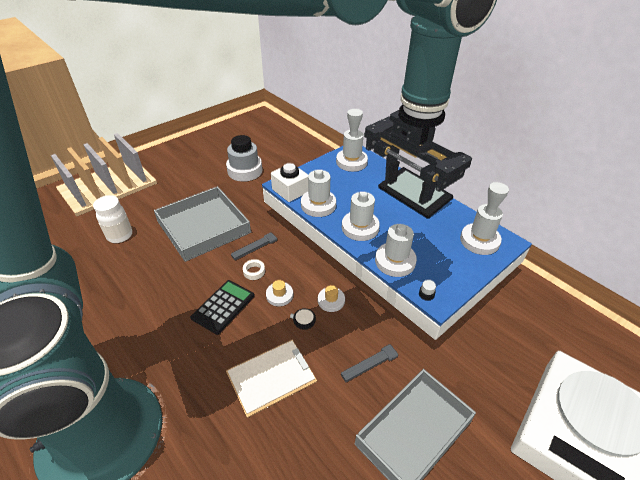

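All three sleeves are seated: their tops read 0.1917 against an expected 0.192, and the side view shows them on the collars. Spanners next.

```bash
cat >> arm.py <<'E'
def spanners(c,yr=(-.3,.3)):
    out=[]
    for b in blobs(c,.007,.017,250,(.36,.59),yr):
        p=b["pts"][:,:2].astype(np.float32); vx,vy,x0,y0=cv2.fitLine(p,cv2.DIST_L2,0,.001,.001).ravel()
        d=np.array([vx,vy])*np.sign(vx); q=p-[x0,y0]; a=q@d; t=q@np.array([-d[1],d[0]])
        if np.ptp(a)<.11 or np.ptp(t)>.05: continue
        mid=(a.max()+a.min())/2; h=np.abs(a-mid)<.035
        if np.ptp(t[a>mid+.04])<np.ptp(t[a<mid-.04]): print("head at -x end")
        n=np.array([-d[1],d[0]]); tm=(t[h].max()+t[h].min())/2
        out.append(dict(xy=np.array([x0,y0])+d*mid+n*tm,yaw=np.arctan2(d[1],d[0]),L=np.ptp(a),W=np.ptp(t[h])))
    return out
def put(xy,z,yaw,w,carry):
    over(xy,carry,yaw); manip.move_linear([*xy,z+.03],rate=.15); fine([*xy,z],.05,n=1); say("put")
    manip.set_gripper(w); p=st()["tool_pos"]; manip.move_linear([p[0],p[1],max(z+.1,.15)],rate=.15); say("away")
NT=np.array([.430,-.3712]); NY=np.radians(1.9); SQ=np.array([.424,.371]); SY=np.radians(-5.3)
def intray(o,yaw,x,y): return o+R.from_euler("z",yaw).as_matrix()[:2,:2]@[x,y]
def spanner_job(s,slot):
    d=np.array([np.cos(s["yaw"]),np.sin(s["yaw"])])
    pick(s["xy"],.004,s["yaw"],.044,25,.28)
    put(intray(NT,NY,0,slot),.0105,NY,.026,.28 if s["xy"][1]>0 else .15)
E
python3 - <<'E'
from arm import *
S=spanners(see()); print(S)
s=min(S,key=lambda s:s["xy"][1]); assert s["xy"][1]<-.15
spanner_job(s,-.022)
c=see(); cv2.imwrite("pics/top3.png",c["image"]); np.savez("top3.npz",**c); print(spanners(c,(-.5,.3)))
E
```

```text
[{'xy': array([0.48229805, 0.21339479], dtype=float32), 'yaw': np.float32(-0.0453377), 'L': np.float32(0.12694016), 'W': np.float32(0.020883635)}]Traceback (most recent call last):
  File "<stdin>", line 3, in <module>
AssertionError
```

```bash
python3 - <<'E'
from arm import *
S=spanners(see())
s=max(S,key=lambda s:s["xy"][1]); assert s["xy"][1]>.15
spanner_job(s,.022)
c=see(); cv2.imwrite("pics/top3.png",c["image"]); np.savez("top3.npz",**c); print(spanners(c,(-.5,.3)))
E
```

```text
at 57.8 tcp [0.4823 0.2132 0.0042] F [ 0.3 -0.2 -0.2] w 0.0442 g 0.0
shut 58.3 tcp [0.4822 0.2132 0.0041] F [ 0.3  0.4 -0.2] w 0.0197 g 25.0
up 59.8 tcp [0.4813 0.2128 0.2784] F [-0.5  0.2 -1.3] w 0.0192 g 25.0
put 64.5 tcp [ 0.4295 -0.3494  0.0107] F [ 0.2  0.  -0.7] w 0.0194 g 25.0
away 65.9 tcp [ 0.4289 -0.3488  0.1488] F [ 0.1  0.1 -0.3] w 0.0264 g 0.0
[{'xy': array([ 0.46614075, -0.22232543], dtype=float32), 'yaw': np.float32(-0.18837036), 'L': np.float32(0.12768154), 'W': np.float32(0.021862345)}]
```

View pics/top3.png

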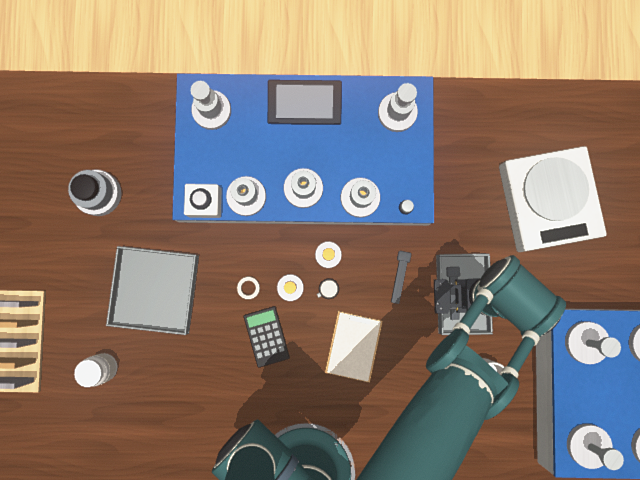

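The left spanner has been released in the narrow tray, the right one is at (401,277), and the three sleeves are seated. Second spanner next, then the holders at (329,254) and (290,287).

```bash
cat >> arm.py <<'E'
def holders(c): return [b["xyz"] for b in blobs(c,.035,.046,60,(.36,.58),(-.25,.25)) if b["n"]<170]
def holder_job(h,x):
    pick(h[:2],.018,0,.05,25,.2); put(intray(SQ,SY,x,0),.0245,SY,.05,.2)
E
python3 - <<'E'
from arm import *
S=spanners(see()); s=min(S,key=lambda s:s["xy"][1]); assert s["xy"][1]<-.15
spanner_job(s,-.022)
H=holders(see()); print(H)
holder_job(max(H,key=lambda h:h[0]),.045)
H=holders(see()); print(H); 
if len(H)==1: holder_job(H[0],-.045)
over([.45,.45],.3,SY); c=see("side"); cv2.imwrite("pics/side4.png",c["image"])
c=see(); cv2.imwrite("pics/top4.png",c["image"]); np.savez("top4.npz",**c); print(holders(c),spanners(c)); say("end")
E
```

```text
at 69.2 tcp [ 0.4656 -0.2235  0.0042] F [ 0.5  0.3 -0.7] w 0.0438 g 0.0
shut 69.7 tcp [ 0.4655 -0.2232  0.0041] F [-0.1  1.   1.1] w 0.0198 g 25.0
up 71.2 tcp [ 0.4647 -0.223   0.2785] F [ 0.   0.5 -1.1] w 0.0194 g 25.0
put 73.9 tcp [ 0.4309 -0.3934  0.0107] F [-0.1 -0.8 -1.3] w 0.0196 g 25.0
away 75.3 tcp [ 0.4303 -0.3928  0.1488] F [-0.1 -0.4 -0.1] w 0.0258 g 0.0
[array([ 0.51717883, -0.04802834,  0.04014136]), array([0.43568671, 0.04282624, 0.040272  ])]
at 79.3 tcp [ 0.5174 -0.0481  0.0183] F [-0.8 -0.   1. ] w 0.0499 g 0.0
shut 79.7 tcp [ 0.5172 -0.0479  0.018 ] F [-0.4  0.4  1.2] w 0.0294 g 25.0
up 80.8 tcp [ 0.516  -0.0479  0.1984] F [-0.   0.5 -2.3] w 0.0292 g 25.0
put 84.3 tcp [0.469  0.367  0.0247] F [ 1.1 -0.2 -1.6] w 0.0292 g 25.0
away 85.8 tcp [0.4682 0.3664 0.1489] F [-0.2 -0.6 -0.6] w 0.0503 g 0.0
[array([0.43565136, 0.04285273, 0.03979001])]
at 89.4 tcp [0.4359 0.0429 0.0182] F [0.8 0.  1.1] w 0.05 g 0.0
shut 89.9 tcp [0.4357 0.043  0.0181] F [-1.   0.4  1.2] w 0.0292 g 25.0
up 90.9 tcp [0.4345 0.0428 0.1985] F [-0.3 -0.1 -1.9] w 0.0294 g 25.0
put 94.2 tcp [0.3794 0.3753 0.0247] F [ 0.3 -0.4 -2. ] w 0.0292 g 25.0
away 95.7 tcp [0.3787 0.3747 0.149 ] F [-0.2 -1.1 -0.7] w 0.0501 g 0.0
[] []
end 96.6 tcp [0.4485 0.4485 0.2966] F [ 0.3  0.5 -0.1] w 0.0498 g 0.0
```

View pics/top4.png

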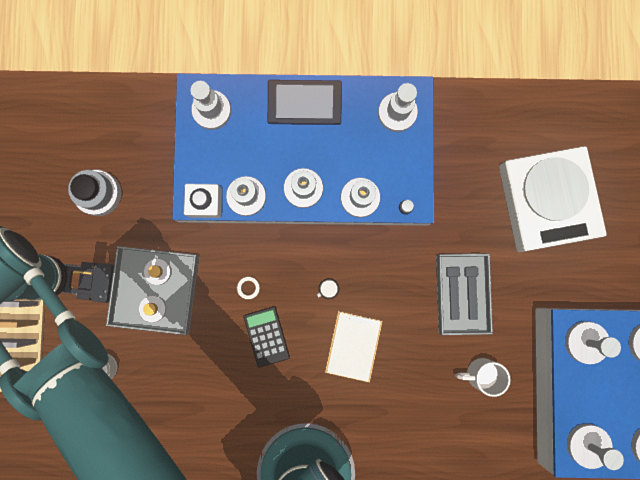

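View pics/side4.png

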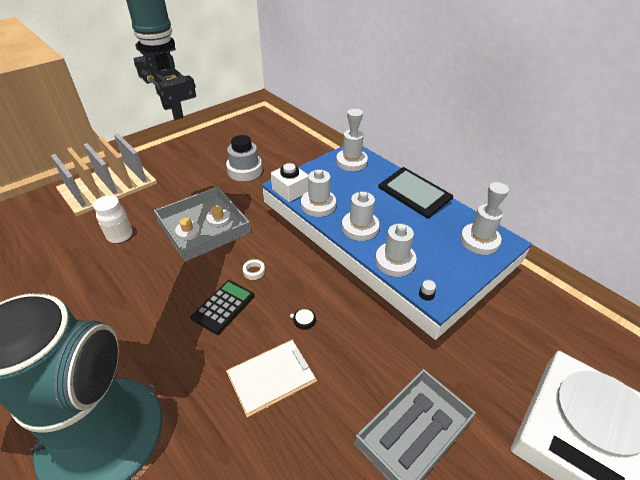

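Both holders are in the square tray, at (157,270) and (151,309). Both spanners are in the narrow tray, at (452,292) and (473,292), and the bench holds only the tape and stopwatch. Button next.

```bash
cat > btn.py <<'E'
from vis import *
def button(c):
    w=cloud(c); m=(w[...,2]>.166)&(abs(w[...,0]-.627)<.03)&(abs(w[...,1]-.239)<.03)
    q=w[m]; g=c["image"].max(2)[m]; b=q[g>110]
    return np.histogram(q[:,2],6), b.mean(0),np.ptp(b,0),np.percentile(b[:,2],[10,50,90]),len(b)
E
python3 - <<'E'
from arm import *
from btn import button
c=see(); print(button(c)); print(button(see("side")))
for b in blobs(c,.186,.198,60): print(b["n"],b["xyz"].round(4))
E
```

```text
((array([67, 50, 45, 66, 48, 10]), array([0.1660056 , 0.16897033, 0.17193506, 0.17489979, 0.17786452,
       0.18082925, 0.18379397])), array([0.62624327, 0.23900744, 0.17624635]), array([0.04578018, 0.0360843 , 0.01733832]), array([0.17244305, 0.17654788, 0.18012959]), 181)
((array([47, 25,  6, 18, 37, 30]), array([0.16600827, 0.16827774, 0.1705472 , 0.17281667, 0.17508613,
       0.1773556 , 0.17962506])), array([0.62610207, 0.23682546, 0.17537182]), array([0.0334963 , 0.03086727, 0.01352572]), array([0.17032431, 0.17641498, 0.17835109]), 102)
268 [0.8335 0.2253 0.1918]
268 [ 0.835  -0.1959  0.1919]
373 [0.6606 0.0131 0.1919]
383 [0.6424 0.1427 0.1919]
384 [ 0.6425 -0.1159  0.1919]
```

```bash
python3 - <<'E'
from arm import *
manip.set_gripper(0,10); over([.627,.2385],.25,0); cmd=fine([.627,.2385,.19],.08); manip.dwell(.3); F0=st()["contact_force"][2]; say("hover")
for i in range(40):
    cmd=cmd-[0,0,.001]; manip.move_linear(cmd,rate=.02); manip.dwell(.1); s=st(); f=s["contact_force"][2]-F0
    print(round(s["tool_pos"][2],4),round(f,1),end="; ")
    if f>10: break
manip.dwell(.3); say("\ndown")
manip.move_linear(cmd+[0,0,.09],rate=.08); over([.45,.45],.3,SY)
for n in("top","side"):
    c=see(n); cv2.imwrite(f"pics/{n}5.png",c["image"])
    for b in blobs(c,.186,.198,60): print(b["n"],b["xyz"].round(4))
say("end")
E
```

```text
hover 100.6 tcp [0.627  0.2385 0.1899] F [ 0.3  0.7 -0.7] w 0.0003 g 0.0
0.1889 0.6; 0.1879 1.5; 0.1869 0.7; 0.1859 0.4; 0.1849 0.7; 0.1839 1.1; 0.1829 0.9; 0.1819 0.3; 0.1809 0.5; 0.1799 0.4; 0.1789 0.9; 0.1779 0.9; 0.1772 2.2; 0.1762 2.8; 0.1751 2.9; 0.1741 3.7; 0.1731 5.2; 0.1721 4.8; 0.1714 7.3; 0.1714 10.3; 
down 107.9 tcp [0.6272 0.2386 0.1714] F [-1.4 -0.6  9.7] w 0.0004 g 4.8
272 [0.8335 0.2257 0.1918]
271 [ 0.8349 -0.1953  0.1919]
373 [0.6607 0.013  0.1919]
371 [0.6426 0.1429 0.192 ]
382 [ 0.6423 -0.116   0.192 ]
151 [0.8371 0.2251 0.1916]
225 [0.6417 0.14   0.1918]
274 [0.6598 0.0106 0.1918]
279 [ 0.8377 -0.2017  0.1917]
352 [ 0.6412 -0.1183  0.1918]
end 110.3 tcp [0.451  0.4489 0.2995] F [ 0.1 -0.7  0.9] w 0.0003 g 0.0
```

View pics/top5.png

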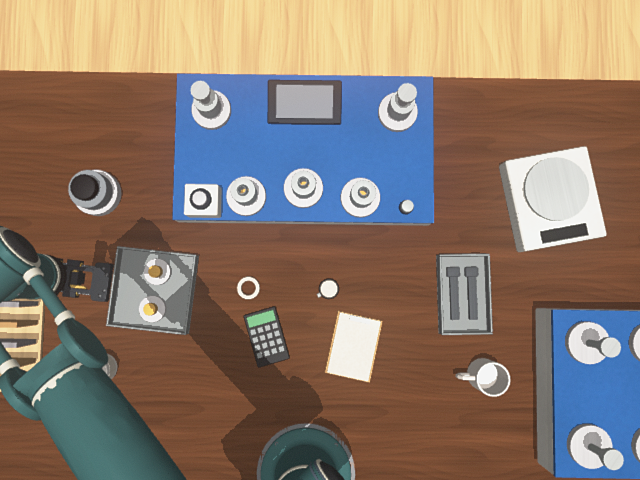

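The button went down about 6 mm to a hard stop and was released. Everything is still in place, so I'm handing in.

```bash
python3 -c "
from cell import order
print(order.close_job())"
```

```text
the job is handed in; nothing more can be done
None
```

The job is handed in at about 110 s of the 210 s allowed: all three sleeves are seated on their own spindles, both holders are in the square tray, both spanners are in the narrow tray, and the start button was pressed fully and released last.

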